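# Swap the glue bottle and the flux jar in the desk caddy

## Task

On the maker's desk, the white glue bottle and the squat lidded jar stand in the wrong bays of the three-bay wooden caddy: swap them, so that each stands upright on the floor of the bay where the other was. Either may be set down on the clear patch of the cutting mat meanwhile; keep both upright and do not drop them. Leave the open cup of brass spacers in its bay, and the little game console on the mat, where they are.

Things in the scene. Friction and masses are not known exactly. Their poses are not given: they have to be found in the camera images.
- caddy: Fixed low tray of light wood, 102 (x) x 306 (y) mm, with three equal bays in a row along its y axis. Bay floors lie 6 mm above the desk; the rims and dividers, 6 mm thick, rise to 14 mm above the desk (8 mm above the bay floors). Each bay is 90 (x) x 94 (y) mm inside. Origin: centre of the underside. Its +x side faces away from the robot, towards the cutting mat.
- bay0 (a point): Centre of the floor of the bay at the caddy's +y end (100 mm from the middle bay). Any of the three things may start in it.
- bay1 (a point): Centre of the floor of the caddy's middle bay. Any of the three things may start in it.
- bay2 (a point): Centre of the floor of the bay at the caddy's -y end (100 mm from the middle bay). Any of the three things may start in it.
- bottle: Loose white plastic glue bottle with a paper label, a grey cap and a pointed nozzle: round straight body 42 mm in diameter and 60 mm tall, then a shoulder, cap 23 mm in diameter, 90 mm tall in all, about 0.1 kg. Origin: centre of its underside; z runs up its axis. Starts upright in one bay.
- jar: Loose squat amber glass jar with a black screw lid: 56 mm in diameter, 50 mm tall (the lid, also 56 mm wide, is its top 11 mm), about 0.17 kg. Origin: centre of its underside; z runs up its axis. Starts upright in one bay.
- cup: Loose open aluminium cup with short brass spacers standing in it, 50 mm in diameter, 47 mm tall with its spacers. Origin: centre of its underside. Stands in the remaining bay and stays there.
- mat_clear (a point): Centre of a clear patch, about 140 mm across, on the teal cutting mat beside the caddy (on its +x side, the mat's near edge). The mat is fixed and 3 mm thick; this point is on its top face. Nothing stands on the patch.
- console: Loose tiny game console, 30 x 44 x 12 mm, grey board with a dark screen, lying on the mat to one side of the clear patch. Origin: centre of its underside. It stays there.
Things that resemble listed ones, but are neither listed nor needed, are in the scene too. Of the things like the jar, leave any that is turquoise; of the rest the larger one is meant. There is more than one size of the bottle; the job needs the larger.

How it is judged (in metres and radians):
At the end, for the whole second after the job is handed in: Bottle and jar stand upright (within 0.12 rad), at rest, on bay floors of the caddy, each over 55 mm from its start; bottle, jar and cup are in three different bays (each within 38 mm of its bay centre); the cup is upright; cup and console are within 25 mm of their starts (z of bottle in the frame of caddy between 0.002 and 0.0095 m and angle between each of bottle, jar, cup's own z axis and vertical below 0.12 rad and distance of each of bottle, jar from where it was at the start of the episode above 0.055 m and linear speed of each of bottle, jar below 0.02 m/s and z of jar in the frame of caddy between 0.002 and 0.0095 m and ((horizontal distance between bottle and bay0 below 0.038 m and horizontal distance between jar and bay1 below 0.038 m and horizontal distance between cup and bay2 below 0.038 m) or (horizontal distance between bottle and bay0 below 0.038 m and horizontal distance between jar and bay2 below 0.038 m and horizontal distance between cup and bay1 below 0.038 m) or (horizontal distance between bottle and bay1 below 0.038 m and horizontal distance between jar and bay0 below 0.038 m and horizontal distance between cup and bay2 below 0.038 m) or (horizontal distance between bottle and bay1 below 0.038 m and horizontal distance between jar and bay2 below 0.038 m and horizontal distance between cup and bay0 below 0.038 m) or (horizontal distance between bottle and bay2 below 0.038 m and horizontal distance between jar and bay0 below 0.038 m and horizontal distance between cup and bay1 below 0.038 m) or (horizontal distance between bottle and bay2 below 0.038 m and horizontal distance between jar and bay1 below 0.038 m and horizontal distance between cup and bay0 below 0.038 m)) and distance of each of cup, console from where it was at the start of the episode below 0.025 m); the robot touches nothing.
It fails at once if the bottle or the jar is tipped more than 45 degrees (angle between any of bottle, jar's own z axis and vertical above 0.8 rad).
It fails at once if the bottle or the jar is dropped (falls free of the fingers faster than 0.75 m/s, a fall of about 30 mm) ((linear speed of bottle above 0.75 m/s and contact force between bottle and the fingers below 0.05 N) or (linear speed of jar above 0.75 m/s and contact force between jar and the fingers below 0.05 N)).
It fails at once if the cup of spacers is moved more than 40 mm or tipped over (distance of cup from where it was at the start of the episode above 0.04 m or angle between cup's own z axis and vertical above 0.6 rad).
It also fails if it takes over 61 s, if anything falls off the work surface, if the arm or the gripper's body presses on something with over 40 N, if the wrist force passes 120 N, or if a joint passes its speed limit or range.

## Robot

A 6-joint arm with a two-finger parallel gripper is mounted at the origin on the work surface. World frame = base frame: x ahead of the robot, y to its left, z up, the work surface at z = 0. Lengths are in mm, angles in rad, forces in N, time in s.
With the tool pointing down it reaches from about 350 to 875 mm from the base axis. Payload 4.2 kg.
Tool frame: the origin (TCP) lies midway between the tips of the shut fingers; the grasp point (between the pads) lies 19 mm behind it (arm.tcp_to_grasp is the distance from the TCP to the grasp point, in mm); z points along the fingers, y is the line along which they close (so a half turn about z gives the same grasp; the last joint's range is limited). The gripper opens to 85 mm and grips with 20 to 120 N. Pads are 22 mm wide; open, the fingers measure 114 mm over their backs; the gripper's body (76 mm by 85 mm) begins 54 mm behind the grasp point. The pads swing forward as they close: fully open they stand 13 mm farther back than shut.
Start: joints at [1.416, 0.385, 0.008, 0, -1.194, -0.259], TCP at [251.274, 572.242, 231.312] pointing down, gripper open.
Joint ranges: [-3.14, 3.14], [-1.21, 2.06], [-1.07, 1.41], [-3.16, 2.05], [-2.99, -0.16], [-3.1, 3.1]. Speed limits (rad/s): [2.79, 2.79, 3.14, 3.14, 3.14, 3.14].

## Interface

Orientations are given as a unit quaternion [x, y, z, w].
In Python, from bench import arm, get_image gives the robot as it stands.
- The arm moves only by the tool drive_tool, never from a script. Its argument "deltas" is a list of rows, each a list of 2 entries, a list of its own where there are three numbers: the shift along the tool's x, y, z in cm, then the turn, a rotation vector about the tool's x, y, z in degrees. In form: [[[x, y, z], [ax, ay, az]], ...]. A call has 1 to 12 rows; each row shifts and turns the commanded pose from where the row before left it, along the tool's axes as they then stand; what a row does not reach is not made up. A row lasts 1/10 s, in which the tool goes at most 50 mm and 8.59 degrees, less where a joint would pass 70% of its speed; a pose out of reach is approached as far as the arm can. A call with a gripper value outside its range is refused whole. "claw" is the finger opening in cm, from 0 to 8.54, set as the call begins (left out, the last holds). The fingers move at their own pace and stop on an object; the grip force is fixed at half the most. Time passes only in rows, so rows that do not move let the fingers close. It gives the time, the measured TCP pose, the force, the opening and the grip force at its end, in the units of the state.
- arm.read_state(): the state, without advancing time (a new reading comes with each control period).
- get_image(name): name is "scene" or "top" or "wrist"; returns a dict with "img" (480x640x3 uint8, red, green, blue), "fx", "fy", "cx", "cy" (pixels), "D" ([k1, k2, p1, p2, k3] as OpenCV has them; the pictures are not rectified), "eye" and "orientation" of the camera in the world; the wrist camera has in their place "mount" (4x4, takes a point from camera to tool coordinates, whose origin is the TCP and whose axes are the flange's). Camera axes: x right, y down, z forward; pixel columns grow to the right and rows downward; lengths in mm; the calibration is good to about 2 mm. A picture is of the moment at which its call begins: read the wrist's pose just before it. There is no depth.
- arm.job_done(): hands the job in; it is judged then, once.
The state is a dict: "clock": time; "joints": joint angles; "joint_vel": joint speeds; "joint_efforts": joint torques, N m; "position": TCP position; "ee_rot": TCP orientation; "contact_force": force on the tool from outside, world axes, zero at the start; "wrist_torque": the same for the moment, N m; "gripper_width": finger opening in mm; "grasp_force": force on a finger pad.
Only numpy, scipy, OpenCV 4.12 (cv2) and the standard library are available. Lean on these libraries where they do the work, as an engineer would, in place of code of your own. Each camera call takes 0.05 s, during which the arm holds its last target. There are 200 camera calls.

## Working session

There is one attempt and no reset: what is moved stays moved. The work goes in short steps, Python scripts to look and compute and a tool call to move; the robot and the scene stay as the last step left them, time stands still between calls to the robot, and variables do not carry over. Pictures are saved under pics/ and viewed, at most 10 in all, crops included, and the job is handed in when it is done.

Besides the shell and the picture viewer there is one more tool, called after ">>>" by a JSON object that holds its "op" and its "data". drive_tool: Moves the arm, as the interface text tells. Its arguments: {"type":"object","properties":{"deltas":{"type":"array"},"claw":{"type":"number"}},"required":["deltas"]}

```bash
mkdir -p pics; cat > h.py <<'E'
import numpy as np,cv2
from scipy.spatial.transform import Rotation as R
from bench import arm,get_image
def ray(c,uv,z):
    K=np.array([[c['fx'],0,c['cx']],[0,c['fy'],c['cy']],[0,0,1.]])
    p=cv2.undistortPoints(np.array([[uv]],float),K,np.array(c['D'],float))[0,0]
    d=R.from_quat(c['orientation']).apply([p[0],p[1],1]); e=np.array(c['eye'],float)
    return (e+d*(z-e[2])/d[2]).round(1)
E
python3 - <<'E'
from h import *
import pickle
C={}
for n in('top','scene'):
    c=get_image(n);C[n]=c
    cv2.imwrite(f'pics/{n}0.png',c['img'][:,:,::-1]);print(n,c['eye'],c['orientation'])
pickle.dump(C,open('c0.pkl','wb'))
s=arm.read_state();print(s['ee_rot'],s['clock'],s['position'],s['contact_force']);print(R.from_quat(s['ee_rot']).as_matrix().round(3))
E
```

```text
top [458.51601602  80.22188765 679.00893904] [ 0.71111385 -0.70006159  0.04617027 -0.04581678]
scene [1108.88139773  -33.17009344  547.54661678] [ 0.71984759  0.56601613 -0.24855057 -0.31570207]
[ 9.78661559e-01 -2.05476525e-01 -1.40049630e-04  9.64887331e-04] 0.1 [251.08462439 571.78639377 230.32587439] [-0.3766505   0.58441154 -0.43516417]
[[ 0.916 -0.402 -0.001]
 [-0.402 -0.916 -0.002]
 [ 0.     0.002 -1.   ]]
```

View pics/top0.png

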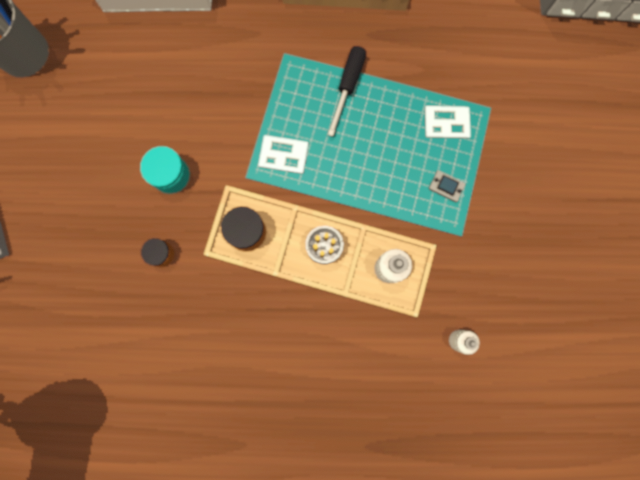

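View pics/scene0.png

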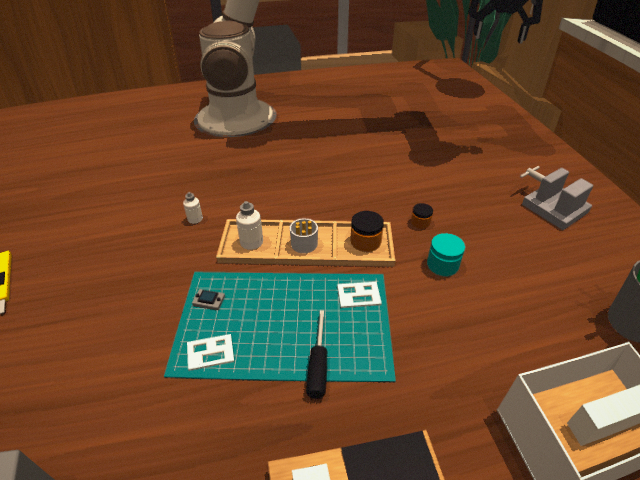

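The top view shows these candidates:
- **Jars:** black-lid jar in the left bay (242,229), small black-lid jar (155,252) and turquoise jar (165,168). The one meant is the larger non-turquoise jar, at (242,229).
- **Bottles:** large bottle in the right bay (395,266) and small one (465,342). The one meant is the large one, in the right bay.

The cup is in the middle bay (325,245) and the console is at (448,186). I'll confirm this in an enlarged crop.

```bash
python3 - <<'E'
import pickle,cv2
c=pickle.load(open('c0.pkl','rb'))['top']
i=c['img'][150:350,130:490,::-1]
cv2.imwrite('pics/crop.png',cv2.resize(i,None,fx=2.2,fy=2.2,interpolation=cv2.INTER_CUBIC))
E
```

```text
(no output)
```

View pics/crop.png

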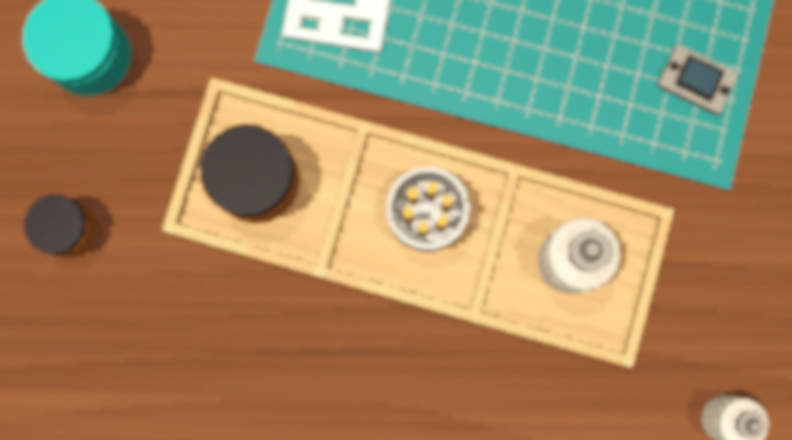

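The crop confirms it: amber jar with the black lid at crop (248,171), the larger of the two non-turquoise jars; large bottle with its nozzle at crop (592,249); cup at crop (429,209). Next I'll convert these to positions.

```bash
python3 - <<'E'
from h import *
import pickle
C=pickle.load(open('c0.pkl','rb'))
c=C['top']
f=lambda u,v,z:ray(c,(u/2.2+130-.27,v/2.2+150-.27),z)
P=[f(*p,14) for p in((213,78),(674,209),(633,367),(163,230))]
for p in P:print(p)
m=sum(P)/4;d=(P[0]+P[3]-P[1]-P[2])/2;L=np.hypot(*d[:2]);yh=d[:2]/L
print('ctr',m,L,'yaxis',yh,'yaw',np.degrees(np.arctan2(-yh[0],yh[1])), 'w',np.hypot(*(P[0]-P[3])[:2]))
for k,b in enumerate((100,0,-100)):print('bay',k,m[:2]+yh*b)
print('jar',f(248,171,56),'bottle',f(592,249,96),'bottle shoulder',f(583,254,68),'cup',f(429,209,50),'console',f(698,80,15))
print('mat edge',f(258,60,3),f(730,188,3))
s=C['scene']
print('sc jar',ray(s,(367,222),56),'bottle',ray(s,(248,204),94),'cup',ray(s,(304,228),48))
E
```

```text
[623.6 212.1  14. ]
[543.5 -82.6  14. ]
[444.3 -55.7  14. ]
[525.1 239.7  14. ]
ctr [534.125  78.375  14.   ] 305.8213612552269 yaxis [0.26306207 0.96477891] yaw -15.251832358198437 w 102.29374369921163
bay 0 [560.43120689 174.85289114]
bay 1 [534.125  78.375]
bay 2 [507.81879311 -18.10289114]
jar [556.9 180.5  56. ] bottle [510.1 -16.7  96. ] bottle shoulder [509.6 -16.1  68. ] cup [536.6  72.8  50. ] console [627.2 -99.5  15. ]
mat edge [638.8 185.3   3. ] [ 559.2 -122.1    3. ]
sc jar [563.3 181.1  56. ] bottle [514.5 -13.2  94. ] cup [544.1  74.6  48. ]
```

>>> {"op": "drive_tool", "data": {"deltas": [[[0, 0, 0], [0, 0, 8.16]], [[0, 0, 0], [0, 0, 8.16]], [[0, 0, 0], [0, 0, 8.16]], [[0, 0, 0], [0, 0, 8.16]], [[0, 0, 0], [0, 0, 8.16]], [[0, 0, 0], [0, 0, 8.16]], [[0, 0, 0], [0, 0, 8.16]], [[0, 0, 0], [0, 0, 8.16]], [[0, 0, 0], [0, 0, 8.16]], [[0, 0, 0], [0, 0, 8.16]]], "claw": 8.5}}

```text
clock: 1.1
position: [251.1, 571.9, 230.6]
ee_rot: [-0.604, 0.797, -0.0, -0.001]
contact_force: [-0.0, -0.6, -0.5]
gripper_width: 84.6
grasp_force: 0.0
```

>>> {"op": "drive_tool", "data": {"deltas": [[[2, -1.6, 0], [0, 0, 0]], [[2.1, -1.7, 0], [0, 0, 0]], [[2.1, -1.7, 0], [0, 0, 0]], [[2.1, -1.7, 0], [0, 0, 0]], [[2.1, -1.7, 0], [0, 0, 0]], [[2.1, -1.7, 0], [0, 0, 0]], [[2.1, -1.7, 0], [0, 0, 0]], [[2.1, -1.7, 0], [0, 0, 0]], [[2.1, -1.7, 0], [0, 0, 0]], [[2.1, -1.7, 0], [0, 0, 0]], [[2.1, -1.7, 0], [0, 0, 0]], [[2.1, -1.7, 0], [0, 0, 0]]]}}

```text
clock: 2.3
position: [380.9, 275.3, 231.0]
ee_rot: [-0.607, 0.795, -0.0, -0.0]
contact_force: [-0.2, 0.1, 0.6]
gripper_width: 85.0
grasp_force: 0.0
```

```bash
cat >> h.py <<'E'
def go(x,y,z):
    s=arm.read_state();M=R.from_quat(s['ee_rot'])
    p=np.array(s['position'])
    print('pos',p.round(1),'delta cm',(M.inv().apply(np.array([x,y,z])-p)/10).round(2),'t',s['clock'],'w',round(s['gripper_width'],1),'F',np.round(s['contact_force'],1))
    D=R.from_matrix(np.array([[-.263,-.965,0],[-.965,.263,0],[0,0,-1]]).T)
    print('turn deg',np.degrees((M.inv()*D).as_rotvec()).round(2),'j',np.round(s['joints'],2))
E
python3 -c "
from h import *
go(510,-16.3,200)"
```

```text
pos [380.9 275.3 231. ] delta cm [ 24.71 -20.15   3.11] t 2.3 w 85.0 F [-0.2  0.1  0.6]
turn deg [ 0.02 -0.04 -0.06] j [ 0.97  0.12 -0.36 -0.   -1.1  -1.24]
```

>>> {"op": "drive_tool", "data": {"deltas": [[[2.1, -1.7, 0], [0, 0, 0]], [[2.1, -1.7, 0], [0, 0, 0]], [[2.1, -1.7, 0], [0, 0, 0]], [[2.1, -1.7, 0], [0, 0, 0]], [[2.1, -1.7, 0], [0, 0, 0]], [[2.1, -1.7, 0], [0, 0, 0]], [[2.1, -1.7, 0], [0, 0, 0]], [[2.1, -1.7, 0], [0, 0, 0]], [[2.1, -1.7, 0], [0, 0, 0]], [[2.1, -1.7, 0], [0, 0, 0]], [[2.1, -1.7, 0], [0, 0, 0]], [[1.6, -1.4, 0], [0, 0, 0]]]}}

```text
clock: 3.5
position: [509.5, -16.1, 230.9]
ee_rot: [-0.606, 0.795, 0.0, -0.0]
contact_force: [0.1, 0.8, -0.9]
gripper_width: 85.2
grasp_force: 0.0
```

>>> {"op": "drive_tool", "data": {"deltas": [[[0, 0, 1], [0, 0, 0]], [[0, 0, 1], [0, 0, 0]], [[0, 0, 1], [0, 0, 0]], [[0, 0, 1], [0, 0, 0]], [[0, 0, 1], [0, 0, 0]], [[0, 0, 0], [0, 0, 0]], [[0, 0, 0], [0, 0, 0]]]}}

```text
clock: 4.2
position: [509.5, -14.5, 181.2]
ee_rot: [-0.607, 0.795, -0.0, -0.0]
contact_force: [-0.5, -0.0, 0.5]
gripper_width: 85.0
grasp_force: 0.0
```

```bash
python3 -c "
from h import *
go(510,-16.3,32)
c=get_image('wrist');cv2.imwrite('pics/w1.png',c['img'][:,:,::-1]);print(np.array(c['mount']).round(2).tolist(),c['fx'],c['cx'],c['cy'])
s=arm.read_state();M=R.from_quat(s['ee_rot']).as_matrix();m=np.array(c['mount'])
K=np.array([[c['fx'],0,c['cx']],[0,c['fy'],c['cy']],[0,0,1.]])
Rc=M@m[:3,:3];e=M@m[:3,3]+s['position']
for p in((510,-16.3,96),(507.8,-18.1,6),(534.1,78.4,6),(536.6,72.8,50)):
    print(p,cv2.projectPoints(np.array([p],float),cv2.Rodrigues(Rc.T)[0],-Rc.T@e,K,np.array(c['D'],float))[0].ravel())
"
```

```text
pos [509.5 -14.5 181.2] delta cm [ 0.15 -0.1  14.92] t 4.2 w 85.0 F [-0.5 -0.   0.5]
turn deg [ 0.01 -0.02 -0.03] j [ 0.29  0.23 -0.35  0.   -0.99 -0.56]
[[-0.0, -0.95, -0.32, 82.33], [1.0, 0.0, -0.0, 0.01], [0.0, -0.32, 0.95, -143.65], [0.0, 0.0, 0.0, 1.0]] 378.6323801485879 324.30043945027995 243.81991999879878
(510, -16.3, 96) [323.52558996 248.45826869]
(507.8, -18.1, 6) [325.76791721 211.39456122]
(534.1, 78.4, 6) [325.69928294 313.87030911]
(536.6, 72.8, 50) [321.1841879  334.75669471]
```

View pics/w1.png

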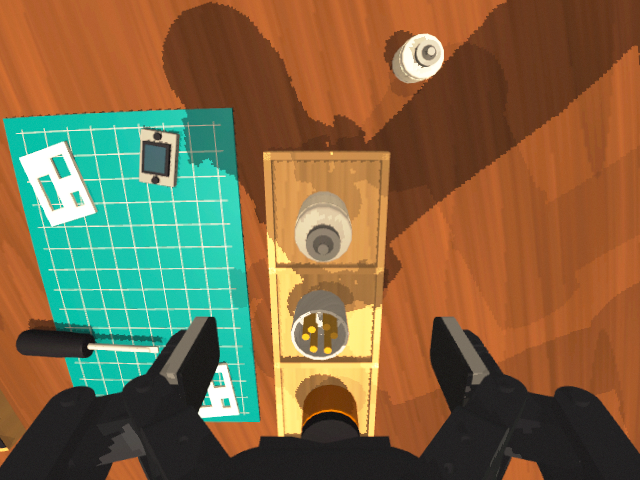

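The wrist view shows the nozzle at (323,249) and the cup at (320,333). Both match the projections to within 2 px, so I'll descend and grip.

>>> {"op": "drive_tool", "data": {"deltas": [[[0.1, -0.1, 1.5], [0, 0, 0]], [[0, 0, 1.5], [0, 0, 0]], [[0, 0, 1.5], [0, 0, 0]], [[0, 0, 1.5], [0, 0, 0]], [[0, 0, 1.5], [0, 0, 0]], [[0, 0, 1.5], [0, 0, 0]], [[0, 0, 1.5], [0, 0, 0]], [[0, 0, 1.5], [0, 0, 0]], [[0, 0, 1.5], [0, 0, 0]], [[0, 0, 1.2], [0, 0, 0]], [[0, 0, 0], [0, 0, 0]], [[0, 0, 0], [0, 0, 0]]]}}

```text
clock: 5.45
position: [510.6, -15.9, 34.6]
ee_rot: [-0.607, 0.795, -0.0, 0.0]
contact_force: [-0.0, -0.2, 0.2]
gripper_width: 85.3
grasp_force: 0.0
```

>>> {"op": "drive_tool", "data": {"deltas": [[[0, 0, 0], [0, 0, 0]], [[0, 0, 0], [0, 0, 0]], [[0, 0, 0], [0, 0, 0]], [[0, 0, 0], [0, 0, 0]], [[0, 0, 0], [0, 0, 0]], [[0, 0, 0], [0, 0, 0]], [[0, 0, 0], [0, 0, 0]], [[0, 0, 0], [0, 0, 0]], [[0, 0, 0], [0, 0, 0]], [[0, 0, 0], [0, 0, 0]]], "claw": 3.5}}

```text
clock: 6.45
position: [510.7, -15.9, 35.1]
ee_rot: [-0.607, 0.795, -0.0, 0.001]
contact_force: [-0.4, 0.6, 4.8]
gripper_width: 40.6
grasp_force: 61.1
```

```bash
python3 -c "
from h import *
go(625,10,100)
print(arm.read_state()['grasp_force'])"
```

```text
pos [510.7 -15.9  35.1] delta cm [ -5.51 -10.35  -6.47] t 6.45 w 40.6 F [-0.4  0.6  4.8]
turn deg [-0.08  0.03 -0.04] j [ 0.29  0.43 -0.51  0.   -0.63 -0.55]
61.08057446661405
```

>>> {"op": "drive_tool", "data": {"deltas": [[[0, 0, -0.5], [0, 0, 0]], [[0, 0, -1], [0, 0, 0]], [[0, 0, -1.5], [0, 0, 0]], [[0, 0, -1.5], [0, 0, 0]], [[0, 0, -1], [0, 0, 0]], [[0, 0, -0.5], [0, 0, 0]]]}}

```text
clock: 7.05
position: [510.5, -15.9, 95.5]
ee_rot: [-0.607, 0.795, -0.0, 0.001]
contact_force: [0.5, 1.6, -1.1]
gripper_width: 40.2
grasp_force: 60.6
```

>>> {"op": "drive_tool", "data": {"deltas": [[[-0.3, -0.5, 0], [0, 0, 0]], [[-0.6, -1.1, 0], [0, 0, 0]], [[-0.7, -1.4, 0], [0, 0, 0]], [[-0.7, -1.4, 0], [0, 0, 0]], [[-0.7, -1.4, 0], [0, 0, 0]], [[-0.7, -1.4, 0], [0, 0, 0]], [[-0.7, -1.4, 0], [0, 0, 0]], [[-0.6, -1, 0], [0, 0, 0]], [[-0.4, -0.6, 0], [0, 0, 0]], [[0, 0, 0], [0, 0, 0]], [[0, 0, 0], [0, 0, 0]]]}}

```text
clock: 8.15
position: [622.2, 9.1, 93.8]
ee_rot: [-0.607, 0.795, 0.0, -0.001]
contact_force: [-0.1, 0.4, -1.7]
gripper_width: 40.6
grasp_force: 60.7
```

```bash
python3 -c "
from h import *
go(625,10,33)
c=get_image('scene');cv2.imwrite('pics/s1.png',cv2.resize(c['img'][130:380,150:470,::-1],None,fx=2.4,fy=2.4))
print(arm.read_state()['grasp_force'])"
```

```text
pos [622.2   9.1  93.8] delta cm [-0.16 -0.25  6.08] t 8.15 w 40.6 F [-0.1  0.4 -1.7]
turn deg [ 0.07 -0.03 -0.07] j [ 0.27  0.5  -0.17 -0.   -0.9  -0.54]
60.66065779334167
```

View pics/s1.png

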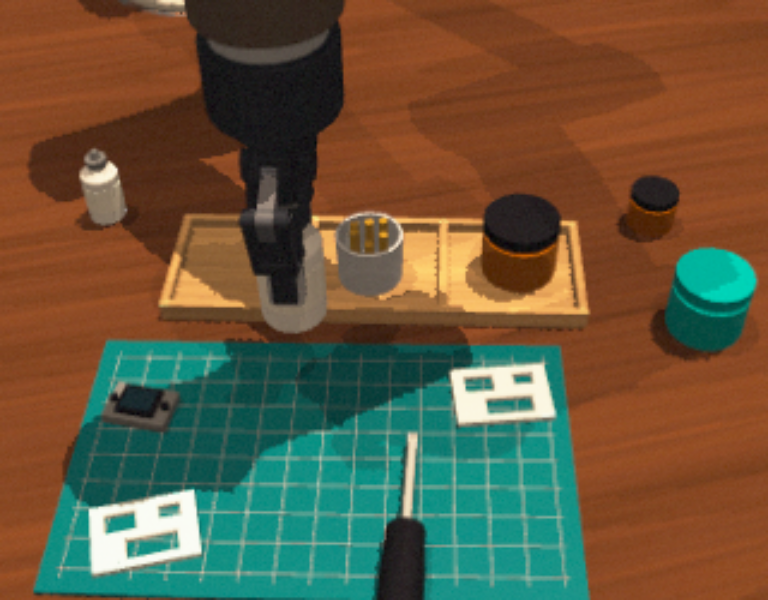

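The bottle is held upright over the clear patch (crop 290,280), and the cup and console haven't moved. Lowering it now.

>>> {"op": "drive_tool", "data": {"deltas": [[[-0.1, -0.4, 0.5], [0, 0, 0]], [[0, 0, 1], [0, 0, 0]], [[0, 0, 1], [0, 0, 0]], [[0, 0, 1], [0, 0, 0]], [[0, 0, 1], [0, 0, 0]], [[0, 0, 0.5], [0, 0, 0]], [[0, 0, 0.3], [0, 0, 0]], [[0, 0, 0.3], [0, 0, 0]], [[0, 0, 0.2], [0, 0, 0]], [[0, 0, 0.1], [0, 0, 0]], [[0, 0, 0], [0, 0, 0]]]}}

```text
clock: 9.3
position: [627.0, 9.1, 35.5]
ee_rot: [-0.607, 0.795, -0.0, 0.0]
contact_force: [0.5, 0.0, -1.6]
gripper_width: 40.5
grasp_force: 60.7
```

>>> {"op": "drive_tool", "data": {"deltas": [[[0, 0, 0.1], [0, 0, 0]], [[0, 0, 0.1], [0, 0, 0]], [[0, 0, 0.1], [0, 0, 0]], [[0, 0, 0.1], [0, 0, 0]], [[0, 0, 0], [0, 0, 0]], [[0, 0, 0], [0, 0, 0]]]}}

```text
clock: 9.9
position: [627.0, 9.1, 32.2]
ee_rot: [-0.607, 0.795, -0.0, 0.0]
contact_force: [-2.6, -0.1, 6.4]
gripper_width: 40.4
grasp_force: 61.1
```

Contact with the mat (+6 N). Releasing, then rising.

>>> {"op": "drive_tool", "data": {"deltas": [[[0, 0, 0], [0, 0, 0]], [[0, 0, 0], [0, 0, 0]], [[0, 0, 0], [0, 0, 0]], [[0, 0, 0], [0, 0, 0]], [[0, 0, 0], [0, 0, 0]], [[0, 0, 0], [0, 0, 0]], [[0, 0, 0], [0, 0, 0]], [[0, 0, 0], [0, 0, 0]]], "claw": 8.5}}

```text
clock: 10.7
position: [626.9, 9.1, 31.3]
ee_rot: [-0.607, 0.795, -0.0, 0.0]
contact_force: [0.5, -0.1, -0.8]
gripper_width: 85.0
grasp_force: 0.0
```

>>> {"op": "drive_tool", "data": {"deltas": [[[0, 0, -0.5], [0, 0, 0]], [[0, 0, -1], [0, 0, 0]], [[0, 0, -1.5], [0, 0, 0]], [[0, 0, -1.5], [0, 0, 0]], [[0, 0, -1.5], [0, 0, 0]], [[0, 0, -1.5], [0, 0, 0]], [[0, 0, -1.5], [0, 0, 0]], [[0, 0, -1.5], [0, 0, 0]], [[0, 0, -0.5], [0, 0, 0]], [[0, 0, 0], [0, 0, 0]]]}}

```text
clock: 11.7
position: [627.4, 9.2, 142.8]
ee_rot: [-0.607, 0.795, -0.001, 0.001]
contact_force: [0.3, 0.2, -1.0]
gripper_width: 84.8
grasp_force: 0.0
```

```bash
python3 -c "
from h import *
go(557.5,180.5,60)"
```

```text
pos [627.4   9.2 142.8] delta cm [-14.66  11.29   8.27] t 11.7 w 84.8 F [ 0.3  0.2 -1. ]
turn deg [-0.13  0.08 -0.06] j [ 0.27  0.46 -0.11  0.   -1.   -0.54]
```

>>> {"op": "drive_tool", "data": {"deltas": [[[-0.7, 0.6, 0], [0, 0, 0]], [[-1.4, 1.1, 0], [0, 0, 0]], [[-1.8, 1.4, 0], [0, 0, 0]], [[-1.8, 1.4, 0], [0, 0, 0]], [[-1.8, 1.4, 0], [0, 0, 0]], [[-1.8, 1.4, 0], [0, 0, 0]], [[-1.8, 1.4, 0], [0, 0, 0]], [[-1.8, 1.4, 0], [0, 0, 0]], [[-1.2, 0.8, 0], [0, 0, 0]], [[-0.5, 0.4, 0], [0, 0, 0]], [[0, 0, 0], [0, 0, 0]], [[0, 0, 0], [0, 0, 0]]]}}

```text
clock: 12.9
position: [556.5, 179.5, 141.2]
ee_rot: [-0.607, 0.795, -0.0, -0.0]
contact_force: [0.2, -0.5, 0.4]
gripper_width: 85.1
grasp_force: 0.0
```

```bash
python3 -c "
from h import *
go(557.5,180.5,18)
s=arm.read_state()
c=get_image('wrist');cv2.imwrite('pics/w2.png',c['img'][:,:,::-1])
M=R.from_quat(s['ee_rot']).as_matrix();m=np.array(c['mount'])
K=np.array([[c['fx'],0,c['cx']],[0,c['fy'],c['cy']],[0,0,1.]])
Rc=M@m[:3,:3];e=M@m[:3,3]+s['position']
for p in((557.5,180.5,56),(557.5+27,180.5-7.4,56),(557.5-27,180.5+7.4,56)):
    print(p,cv2.projectPoints(np.array([p],float),cv2.Rodrigues(Rc.T)[0],-Rc.T@e,K,np.array(c['D'],float))[0].ravel())
"
```

```text
pos [556.5 179.5 141.2] delta cm [-0.13 -0.07 12.32] t 12.9 w 85.1 F [ 0.2 -0.5  0.4]
turn deg [ 0.01 -0.02 -0.08] j [ 0.59  0.4  -0.22  0.   -0.96 -0.86]
(557.5, 180.5, 56) [323.39740008 252.99882632]
(584.5, 173.1, 56) [279.91825087 252.98195454]
(530.5, 187.9, 56) [366.88590744 252.99912559]
```

View pics/w2.png

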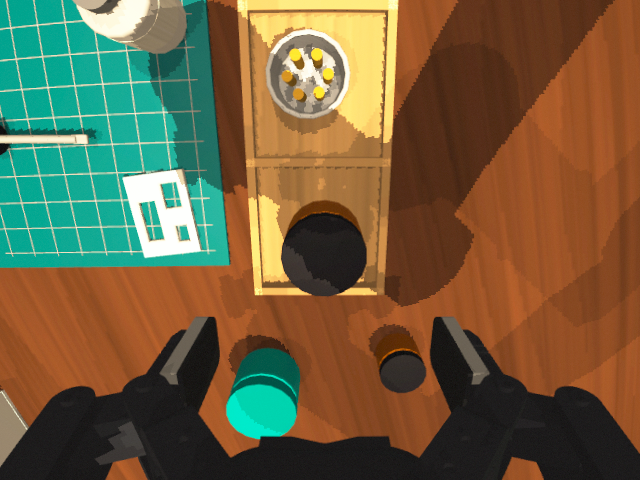

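The jar lid is at (324,253), matching the prediction of (323,253), and the fingers have free space on both sides. Descending.

>>> {"op": "drive_tool", "data": {"deltas": [[[-0.1, 0, 1], [0, 0, 0]], [[0, 0, 1.5], [0, 0, 0]], [[0, 0, 1.5], [0, 0, 0]], [[0, 0, 1.5], [0, 0, 0]], [[0, 0, 1.5], [0, 0, 0]], [[0, 0, 1.5], [0, 0, 0]], [[0, 0, 1.5], [0, 0, 0]], [[0, 0, 1.2], [0, 0, 0]], [[0, 0, 0.6], [0, 0, 0]], [[0, 0, 0.2], [0, 0, 0]], [[0, 0, 0], [0, 0, 0]], [[0, 0, 0], [0, 0, 0]]]}}

```text
clock: 14.15
position: [557.2, 180.9, 21.9]
ee_rot: [-0.607, 0.795, -0.0, 0.001]
contact_force: [0.3, -0.8, 1.0]
gripper_width: 85.2
grasp_force: 0.0
```

>>> {"op": "drive_tool", "data": {"deltas": [[[0, 0, 0], [0, 0, 0]], [[0, 0, 0], [0, 0, 0]], [[0, 0, 0], [0, 0, 0]], [[0, 0, 0], [0, 0, 0]], [[0, 0, 0], [0, 0, 0]], [[0, 0, 0], [0, 0, 0]], [[0, 0, 0], [0, 0, 0]], [[0, 0, 0], [0, 0, 0]]], "claw": 4.8}}

```text
clock: 14.95
position: [557.3, 181.1, 22.2]
ee_rot: [-0.607, 0.795, -0.0, 0.001]
contact_force: [-0.6, 0.1, 5.6]
gripper_width: 54.5
grasp_force: 63.6
```

>>> {"op": "drive_tool", "data": {"deltas": [[[0, 0, -0.5], [0, 0, 0]], [[0, 0, -1], [0, 0, 0]], [[0, 0, -1.5], [0, 0, 0]], [[0, 0, -1.5], [0, 0, 0]], [[0, 0, -1.5], [0, 0, 0]], [[0, 0, -1.5], [0, 0, 0]], [[0, 0, -0.8], [0, 0, 0]], [[0, 0, -0.3], [0, 0, 0]], [[0, 0, 0], [0, 0, 0]]]}}

```text
clock: 15.85
position: [556.6, 180.6, 107.4]
ee_rot: [-0.607, 0.795, 0.0, 0.0]
contact_force: [0.7, -0.3, -2.7]
gripper_width: 54.8
grasp_force: 63.5
```

```bash
python3 -c "
from h import *
go(507.8,-18.1,20)"
```

```text
pos [556.6 180.6 107.4] delta cm [20.46 -0.55  8.73] t 15.85 w 54.8 F [ 0.7 -0.3 -2.7]
turn deg [ 0.01  0.01 -0.08] j [ 0.59  0.43 -0.26 -0.   -0.88 -0.86]
```

>>> {"op": "drive_tool", "data": {"deltas": [[[0.8, 0, 0], [0, 0, 0]], [[1.7, 0, 0], [0, 0, 0]], [[2.4, -0.1, 0], [0, 0, 0]], [[2.4, -0.1, 0], [0, 0, 0]], [[2.4, -0.1, 0], [0, 0, 0]], [[2.4, -0.1, 0], [0, 0, 0]], [[2.4, -0.1, 0], [0, 0, 0]], [[2.4, 0, 0], [0, 0, 0]], [[2, 0, 0], [0, 0, 0]], [[1.1, 0, 0], [0, 0, 0]], [[0.5, 0, 0], [0, 0, 0]], [[0, 0, 0], [0, 0, 0]]]}}

```text
clock: 17.05
position: [507.2, -18.9, 107.2]
ee_rot: [-0.606, 0.795, 0.0, -0.0]
contact_force: [0.1, 0.4, -1.9]
gripper_width: 54.6
grasp_force: 63.5
```

>>> {"op": "drive_tool", "data": {"deltas": [[[0, 0, 0.5], [0, 0, 0]], [[0, 0, 1], [0, 0, 0]], [[0, 0, 1.3], [0, 0, 0]], [[0, 0, 1.3], [0, 0, 0]], [[0, 0, 1.3], [0, 0, 0]], [[0, 0, 0.8], [0, 0, 0]], [[0, 0, 0.4], [0, 0, 0]], [[0, 0, 0], [0, 0, 0]], [[0, 0, 0], [0, 0, 0]]]}}

```text
clock: 17.95
position: [507.8, -18.1, 41.5]
ee_rot: [-0.607, 0.795, -0.0, 0.0]
contact_force: [-0.3, -0.1, -1.3]
gripper_width: 54.5
grasp_force: 63.5
```

```bash
python3 -c "
from h import *
go(507.8,-18.1,22)"
```

```text
pos [507.8 -18.1  41.5] delta cm [-0.    0.    1.95] t 17.95 w 54.5 F [-0.3 -0.1 -1.3]
turn deg [-0.04  0.01 -0.04] j [ 0.28  0.42 -0.51  0.   -0.64 -0.55]
```

>>> {"op": "drive_tool", "data": {"deltas": [[[0, 0, 0.5], [0, 0, 0]], [[0, 0, 0.5], [0, 0, 0]], [[0, 0, 0.3], [0, 0, 0]], [[0, 0, 0.2], [0, 0, 0]], [[0, 0, 0.2], [0, 0, 0]], [[0, 0, 0.1], [0, 0, 0]], [[0, 0, 0.1], [0, 0, 0]], [[0, 0, 0], [0, 0, 0]], [[0, 0, 0], [0, 0, 0]]]}}

```text
clock: 18.85
position: [507.5, -18.3, 22.4]
ee_rot: [-0.607, 0.795, -0.0, 0.0]
contact_force: [-0.2, -0.7, -1.3]
gripper_width: 54.6
grasp_force: 63.5
```

>>> {"op": "drive_tool", "data": {"deltas": [[[0, 0, 0.1], [0, 0, 0]], [[0, 0, 0.1], [0, 0, 0]], [[0, 0, 0], [0, 0, 0]], [[0, 0, 0], [0, 0, 0]]]}}

```text
clock: 19.25
position: [507.6, -18.3, 22.2]
ee_rot: [-0.607, 0.795, -0.0, 0.0]
contact_force: [-5.3, -0.0, 12.0]
gripper_width: 54.7
grasp_force: 64.8
```

Contact with the bay floor. Releasing and rising.

>>> {"op": "drive_tool", "data": {"deltas": [[[0, 0, 0], [0, 0, 0]], [[0, 0, 0], [0, 0, 0]], [[0, 0, 0], [0, 0, 0]], [[0, 0, 0], [0, 0, 0]], [[0, 0, 0], [0, 0, 0]], [[0, 0, 0], [0, 0, 0]], [[0, 0, 0], [0, 0, 0]]], "claw": 8.5}}

```text
clock: 19.95
position: [507.4, -18.4, 20.2]
ee_rot: [-0.607, 0.795, 0.0, -0.0]
contact_force: [-0.2, 0.4, -0.7]
gripper_width: 85.2
grasp_force: 0.0
```

>>> {"op": "drive_tool", "data": {"deltas": [[[0, 0, -0.5], [0, 0, 0]], [[0, 0, -1], [0, 0, 0]], [[0, 0, -1.5], [0, 0, 0]], [[0, 0, -1.5], [0, 0, 0]], [[0, 0, -1.5], [0, 0, 0]], [[0, 0, -1.5], [0, 0, 0]], [[0, 0, -1.5], [0, 0, 0]], [[0, 0, -1.5], [0, 0, 0]], [[0, 0, -1.2], [0, 0, 0]], [[0, 0, -0.6], [0, 0, 0]], [[0, 0, 0], [0, 0, 0]]]}}

```text
clock: 21.05
position: [507.9, -18.2, 144.4]
ee_rot: [-0.607, 0.795, -0.0, 0.001]
contact_force: [-0.9, -0.3, -0.6]
gripper_width: 85.3
grasp_force: 0.0
```

```bash
python3 -c "
from h import *
go(627,9.1,33)
s=arm.read_state()
c=get_image('wrist');cv2.imwrite('pics/w3.png',c['img'][:,:,::-1])
"
```

```text
pos [507.9 -18.2 144.4] delta cm [ -5.77 -10.75  11.17] t 21.05 w 85.3 F [-0.9 -0.3 -0.6]
turn deg [-0.11  0.06 -0.06] j [ 0.28  0.27 -0.4   0.   -0.9  -0.55]
```

View pics/w3.png

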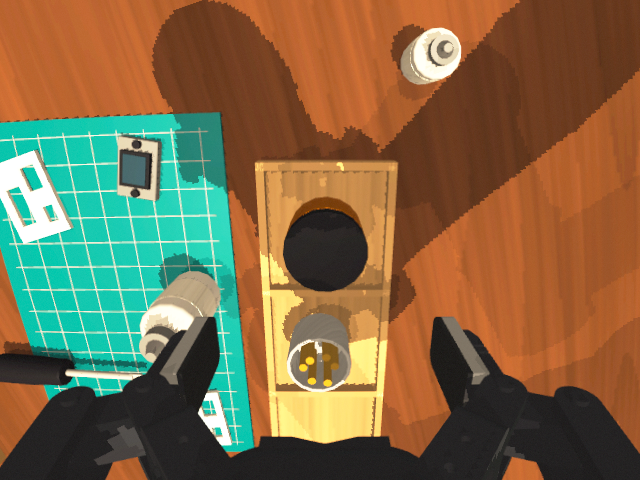

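The jar stands centred in bay 2 (lid at 325,250) and the bottle is upright on the mat (155,345). Going back for the bottle.

>>> {"op": "drive_tool", "data": {"deltas": [[[-0.3, -0.5, 0], [0, 0, 0]], [[-0.6, -1.2, 0], [0, 0, 0]], [[-0.9, -1.6, 0], [0, 0, 0]], [[-0.9, -1.6, 0], [0, 0, 0]], [[-0.9, -1.6, 0], [0, 0, 0]], [[-0.9, -1.6, 0], [0, 0, 0]], [[-0.7, -1.5, 0], [0, 0, 0]], [[-0.4, -0.8, 0], [0, 0, 0]], [[-0.2, -0.4, 0], [0, 0, 0]], [[0, 0, 0], [0, 0, 0]], [[0, 0, 0], [0, 0, 0]]]}}

```text
clock: 22.2
position: [626.3, 8.9, 143.1]
ee_rot: [-0.607, 0.795, 0.0, -0.0]
contact_force: [-0.2, -0.2, 0.2]
gripper_width: 84.8
grasp_force: 0.0
```

```bash
python3 -c "
from h import *
go(627,9.1,33)"
```

```text
pos [626.3   8.9 143.1] delta cm [-0.04 -0.07 11.01] t 22.2 w 84.8 F [-0.2 -0.2  0.2]
turn deg [ 0.05 -0.02 -0.07] j [ 0.27  0.46 -0.11 -0.   -1.01 -0.54]
```

>>> {"op": "drive_tool", "data": {"deltas": [[[0, 0, 0.8], [0, 0, 0]], [[0, 0, 1.3], [0, 0, 0]], [[0, 0, 1.5], [0, 0, 0]], [[0, 0, 1.5], [0, 0, 0]], [[0, 0, 1.5], [0, 0, 0]], [[0, 0, 1.5], [0, 0, 0]], [[0, 0, 1.4], [0, 0, 0]], [[0, 0, 0.9], [0, 0, 0]], [[0, 0, 0.5], [0, 0, 0]], [[0, 0, 0], [0, 0, 0]], [[0, 0, 0], [0, 0, 0]]]}}

```text
clock: 23.3
position: [627.4, 9.1, 34.8]
ee_rot: [-0.607, 0.795, -0.0, 0.0]
contact_force: [-1.0, 0.3, -0.6]
gripper_width: 85.0
grasp_force: 0.0
```

>>> {"op": "drive_tool", "data": {"deltas": [[[0, 0, 0], [0, 0, 0]], [[0, 0, 0], [0, 0, 0]], [[0, 0, 0], [0, 0, 0]], [[0, 0, 0], [0, 0, 0]], [[0, 0, 0], [0, 0, 0]], [[0, 0, 0], [0, 0, 0]], [[0, 0, 0], [0, 0, 0]], [[0, 0, 0], [0, 0, 0]], [[0, 0, 0], [0, 0, 0]], [[0, 0, 0], [0, 0, 0]]], "claw": 3.5}}

```text
clock: 24.3
position: [627.4, 9.2, 35.1]
ee_rot: [-0.607, 0.795, -0.0, 0.001]
contact_force: [-0.8, -0.1, 5.5]
gripper_width: 40.4
grasp_force: 61.2
```

>>> {"op": "drive_tool", "data": {"deltas": [[[0, 0, -0.5], [0, 0, 0]], [[0, 0, -1], [0, 0, 0]], [[0, 0, -1.5], [0, 0, 0]], [[0, 0, -1.5], [0, 0, 0]], [[0, 0, -1.5], [0, 0, 0]], [[0, 0, -1], [0, 0, 0]], [[0, 0, -0.5], [0, 0, 0]], [[0, 0, 0], [0, 0, 0]], [[0, 0, 0], [0, 0, 0]]]}}

```text
clock: 25.2
position: [626.4, 9.0, 108.6]
ee_rot: [-0.607, 0.795, 0.0, -0.001]
contact_force: [0.5, -0.8, -1.3]
gripper_width: 40.0
grasp_force: 60.6
```

```bash
python3 -c "
from h import *
go(560.4,174.9,36)"
```

```text
pos [626.4   9.  108.6] delta cm [-14.26  10.74   7.27] t 25.2 w 40.0 F [ 0.5 -0.8 -1.3]
turn deg [ 0.08 -0.02 -0.08] j [ 0.27  0.49 -0.15 -0.   -0.93 -0.54]
```

>>> {"op": "drive_tool", "data": {"deltas": [[[-0.6, 0.4, 0], [0, 0, 0]], [[-1.2, 0.9, 0], [0, 0, 0]], [[-1.7, 1.3, 0], [0, 0, 0]], [[-1.8, 1.4, 0], [0, 0, 0]], [[-1.8, 1.4, 0], [0, 0, 0]], [[-1.8, 1.4, 0], [0, 0, 0]], [[-1.8, 1.4, 0], [0, 0, 0]], [[-1.7, 1.2, 0], [0, 0, 0]], [[-1.2, 0.9, 0], [0, 0, 0]], [[-0.6, 0.4, 0], [0, 0, 0]], [[0, 0, 0], [0, 0, 0]], [[0, 0, 0], [0, 0, 0]]]}}

```text
clock: 26.4
position: [561.2, 174.1, 109.2]
ee_rot: [-0.607, 0.795, -0.0, -0.0]
contact_force: [-1.1, 0.4, -1.4]
gripper_width: 40.2
grasp_force: 60.6
```

>>> {"op": "drive_tool", "data": {"deltas": [[[0, 0, 0.5], [0, 0, 0]], [[0, 0, 1], [0, 0, 0]], [[0, 0, 1.3], [0, 0, 0]], [[0, 0, 1.3], [0, 0, 0]], [[0, 0, 0.8], [0, 0, 0]], [[0, 0, 0.4], [0, 0, 0]], [[0, 0, 0], [0, 0, 0]], [[0, 0, 0], [0, 0, 0]]]}}

```text
clock: 27.2
position: [561.5, 174.5, 56.5]
ee_rot: [-0.607, 0.795, -0.0, 0.0]
contact_force: [-0.1, -0.3, -1.7]
gripper_width: 40.4
grasp_force: 60.6
```

```bash
python3 -c "
from h import *
go(560.4,174.9,38)"
```

```text
pos [561.5 174.5  56.5] delta cm [-0.01  0.12  1.85] t 27.2 w 40.4 F [-0.1 -0.3 -1.7]
turn deg [-0.03  0.02 -0.05] j [ 0.58  0.5  -0.3   0.   -0.77 -0.84]
```

>>> {"op": "drive_tool", "data": {"deltas": [[[0, 0, 0.5], [0, 0, 0]], [[0, 0, 0.5], [0, 0, 0]], [[0, 0, 0.3], [0, 0, 0]], [[0, 0, 0.2], [0, 0, 0]], [[0, 0, 0.2], [0, 0, 0]], [[0, 0, 0.1], [0, 0, 0]], [[0, 0, 0.1], [0, 0, 0]], [[0, 0, 0], [0, 0, 0]], [[0, 0, 0], [0, 0, 0]]]}}

```text
clock: 28.1
position: [561.2, 174.3, 38.1]
ee_rot: [-0.607, 0.795, -0.0, 0.0]
contact_force: [-1.5, 0.6, 4.9]
gripper_width: 40.4
grasp_force: 61.1
```

Contact with the floor. Releasing, rising and backing off.

>>> {"op": "drive_tool", "data": {"deltas": [[[0, 0, 0], [0, 0, 0]], [[0, 0, 0], [0, 0, 0]], [[0, 0, 0], [0, 0, 0]], [[0, 0, 0], [0, 0, 0]], [[0, 0, 0], [0, 0, 0]], [[0, 0, 0], [0, 0, 0]], [[0, 0, 0], [0, 0, 0]], [[0, 0, 0], [0, 0, 0]]], "claw": 8.5}}

```text
clock: 28.9
position: [561.2, 174.3, 37.3]
ee_rot: [-0.607, 0.795, -0.0, 0.0]
contact_force: [-0.4, -0.5, 0.3]
gripper_width: 84.3
grasp_force: 0.0
```

>>> {"op": "drive_tool", "data": {"deltas": [[[0, 0, -0.5], [0, 0, 0]], [[0, 0, -1], [0, 0, 0]], [[0, 0, -1.5], [0, 0, 0]], [[0, 0, -1.5], [0, 0, 0]], [[0, 0, -1.5], [0, 0, 0]], [[0, 0, -2], [0, 0, 0]], [[0, 0, -2], [0, 0, 0]], [[0, 0, -2], [0, 0, 0]], [[0, 0, -2], [0, 0, 0]], [[0, 0, -1], [0, 0, 0]]]}}

```text
clock: 29.9
position: [562.1, 174.7, 190.4]
ee_rot: [-0.607, 0.795, -0.0, 0.002]
contact_force: [0.0, -0.0, 0.5]
gripper_width: 85.1
grasp_force: 0.0
```

>>> {"op": "drive_tool", "data": {"deltas": [[[-1, 0.5, 0], [0, 0, 0]], [[-2, 1, 0], [0, 0, 0]], [[-2, 1, 0], [0, 0, 0]], [[-2, 1, 0], [0, 0, 0]], [[-2, 1, 0], [0, 0, 0]], [[-2, 1, 0], [0, 0, 0]], [[-2, 1, 0], [0, 0, 0]], [[-2, 1, 0], [0, 0, 0]], [[-1, 0.5, 0], [0, 0, 0]], [[0, 0, 0], [0, 0, 0]]]}}

```text
clock: 30.9
position: [525.4, 351.0, 186.1]
ee_rot: [-0.607, 0.794, -0.0, -0.001]
contact_force: [0.3, 0.7, -0.8]
gripper_width: 84.8
grasp_force: 0.0
```

```bash
python3 -c "
from h import *
c=get_image('scene');cv2.imwrite('pics/s2.png',cv2.resize(c['img'][130:380,150:470,::-1],None,fx=2.4,fy=2.4))"
```

```text
(no output)
```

View pics/s2.png

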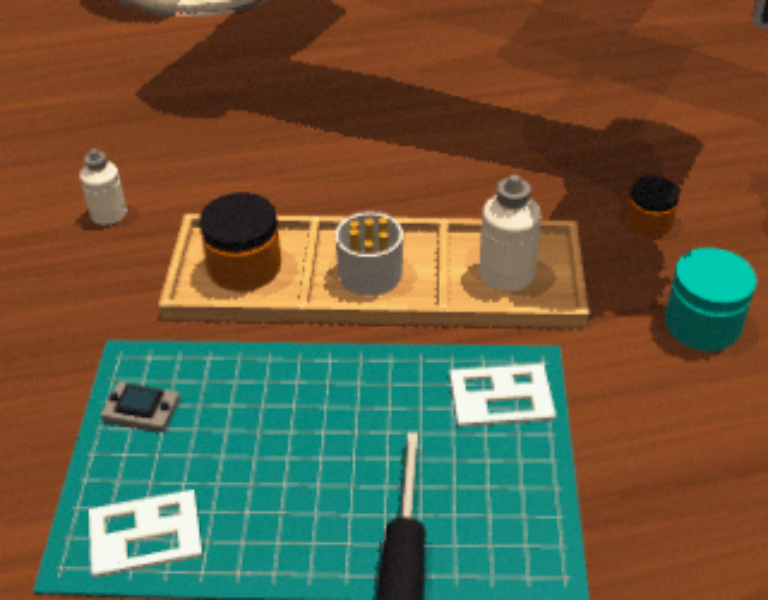

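The jar (240,245) and bottle (510,235) have swapped bays and stand upright. The cup (370,252) and console (140,405) haven't moved, and the arm is clear.

```bash
python3 -c "
from bench import arm
print(arm.job_done())"
```

```text
the job is handed in; nothing more can be done
None
```

The bottle and jar are swapped and upright in each other's bays, the cup and console are where they were, and the job was handed in at about 31 s (no verdict was returned).

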